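# Put the tea tin away under the tray of the tea box

## Robot

A 6-joint arm with a two-finger parallel gripper is mounted at the origin on the work surface. World frame = base frame: x ahead of the robot, y to its left, z up, the work surface at z = 0. Lengths are in mm, angles in rad, forces in N, time in s.
With the tool pointing down it reaches from about 350 to 975 mm from the base axis. Payload 7.1 kg.
Tool frame: the origin (TCP) lies on the centre line of the jaws, within the pads' length; the fingertips stand 25 mm ahead of it and the grasp point (between the pads) lies 6 mm ahead of it (ctrl.nose_length is the distance from the TCP to the fingertips, in mm); x points along the fingers, y is the direction in which the jaws open and shut, and the axes are right-handed (so a half turn about x gives the same grasp; the last joint's range is limited). The gripper opens to 88 mm and grips with 3 to 60 N. Pads are 20 mm wide; open, the fingers measure 115 mm over their backs; the gripper's body (75 mm by 178 mm) begins 61 mm behind the grasp point.
Start: joints at [-1.353, 0.423, 1.63, -0, 1.089, -0.019], TCP at [146.64, -607.537, 247.675] pointing down, gripper open.
Joint ranges: [-3, 3], [-0.9, 2.11], [0.09, 2.58], [-1.31, 4.45], [0.11, 2.69], [-2.54, 2.54]. Speed limits (rad/s): [2.39, 2.39, 3.01, 3.14, 3.14, 3.14].

## Interface

Orientations are given as a rotation vector (axis times angle).
In Python, from workcell import ctrl gives the robot as it stands.
- The arm moves only by the tool arm_command, never from a script. Its argument "deltas" is a list of rows, each a list of 4 numbers: the shift along the tool's x, y, z in m, then the turn about the tool's x in rad. In form: [[tx, ty, tz, yaw], ...]. A call has 1 to 10 rows; each row shifts and turns the pose as measured when the row begins, along the tool's axes as they then stand; what a row does not reach is not made up. A row lasts 1/10 s, in which the tool goes at most 50 mm and 8.59 degrees, less where a joint would pass 70% of its speed; a pose out of reach is approached as far as the arm can. A call is refused whole if a number of a shift passes 0.05 or a number of a turn 0.15, either way. A call with a gripper value outside its range is refused whole. "hand" is the finger opening in m, from 0 to 0.0878, set as the call begins (left out, the last holds). The fingers move at their own pace and stop on an object; the grip force is fixed at half the most. Time passes only in rows, so rows that do not move let the fingers close. It gives the time, the measured TCP pose, the force and the opening at its end, in the units of the state.
- ctrl.get_obs(): the state, without advancing time (a new reading comes with each control period).
- ctrl.get_image(name): name is "side" or "top"; returns the picture (480x640x3 uint8, red, green, blue); there is no depth.
- ctrl.get_calibration(name): a dict with "fx", "fy", "cx", "cy" (pixels), "R" (3x3) and "t" (3): a world point X has camera coordinates R X + t. Camera axes: x right, y down, z forward; pixel columns grow to the right and rows downward; lengths in mm; the calibration is good to about 2 mm. A picture is of the moment at which its call begins. get_calibration takes no time and is no camera call.
- ctrl.close_job(): hands the job in, once; it reports no verdict.
The state is a dict: "t": time; "qpos": joint angles; "qvel": joint speeds; "joint_torque": joint torques, N m; "ee_pos": TCP position; "orientation": TCP orientation; "ft_force": force on the tool from outside, world axes, zero at the start; "moment": the same for the moment, N m; "width": finger opening in mm.
Only numpy, scipy, OpenCV 4.12 (cv2) and the standard library are available. Lean on these libraries where they do the work, as an engineer would, in place of code of your own. Each camera call takes 0.05 s, during which the arm holds its last target.

## Task

Put the small round metal tea tin away in the wooden tea box: lift the box's top tray and swing it right over to the side until it rests open by itself, stand the tin upright on the floor of the compartment underneath, then swing the tray back and lower it gently until it is fully shut - do not let it drop. The carton and the teaspoon must stay in the tray, and the kettle, the jar and the saucer where they are.

Things in the scene. Friction and masses are not known exactly. Their poses are not given: they have to be found in the camera images.
- teabox: Wooden cantilever tea box, fixed. Lower box 220 mm long (its x) x 160 mm wide (its y) x 85 mm high, open on top; a tray of the same outline covers it, its rim 130 mm and its handle posts 185 mm up when shut. Flat steel arms, 13 mm wide, 3 mm thick, swing outside the short ends (x = +-112 mm). Origin: centre of the underside; z up.
- teabox_in (a point): Centre of the floor of the compartment under the tray, 8 mm above the box's origin, same axes as the box. The compartment is 204 (x) x 144 (y) mm and 77 mm deep, with 8 mm walls.
- tray_arms (a joint): Turn q of the tray's arms, rad: 0 = shut, 1.95 = fully open, a stop at each end. Parallel arms 110 mm long keep the tray level: every point of it moves from its shut place by y + 90 + 110 sin(q-0.96), z - 63 + 110 cos(q-0.96) mm in the box's axes: up, over the top (q = 0.96, 47 mm higher) and down to rest 180 mm to the box's +y side, 3 mm lower than shut.
- tray_handle (a point): Middle of the tray's handle: a round wooden bar, 18 mm in diameter, 184 mm free length, along the box's x over the tray's middle; when shut 172 mm above the box's underside, 42 mm above the tray's rim. Below it only a 35 mm high divider. It can be pinched or pushed from either side; starting the tray takes up to about 14 N sideways or 8 N upward. Same axes as the box.
- tray_in (a point): Centre of the tray's floor, 6 mm above its underside, same axes as the box. Tray 45 mm high, walls 6 mm, split along x by a divider under the handle; about 0.4 kg plus 80 g of contents. It balances at the top of its swing; past it, on either side, its weight takes it down to that stop against slight rivet friction, with a bump if let go. At both ends it stays put by itself.
- tin: The tea tin: upright plain metal cylinder, 60 mm high, 52 mm in diameter (slip lid 54 mm, over its top 16 mm), 0.13 kg. Origin: centre of its underside, z along its axis.
- carton: Small plain carton of tea bags, 70 x 50 x 34 mm (x, y, z), loose in the +y half of the tray; origin: centre of its underside.
- spoon: Steel teaspoon, 136 mm long, bowl 32 mm wide (at its +x), lying loose in the -y half of the tray; origin: its middle, at its underside.
- kettle: Chrome kettle, 90 mm body radius, 183 mm high, with a spout (its +y) and a handle (its -y), each reaching about 130 mm from its axis; to be left alone. Origin: centre of its underside.
- jar: Glass jar with a swing-top wire latch, 90 mm in diameter, 137 mm high, 0.5 kg; to be left alone. Origin: centre of its underside.
- saucer: Stoneware saucer, 140 mm in diameter, 20 mm high; to be left alone. Origin: centre of its underside.
Mind the look-alikes: they are no part of the job. Several things have the shape of the tin; the one meant has the colours described above.

How it is judged:
By the outcome, as a careful person would: the job done as asked, in the order asked, and still so for the second after the job is handed in, with the robot touching nothing.
It also fails if it takes over 72 s, if anything falls off the work surface, if the arm or the gripper's body presses on something with over 40 N, if the wrist force passes 120 N, or if a joint passes its speed limit or range.

## Working session

There is one attempt and no reset: what is moved stays moved. The work goes in short steps, Python scripts to look and compute and a tool call to move; the robot and the scene stay as the last step left them, time stands still between calls to the robot, and variables do not carry over. Pictures are saved under pics/ and viewed, and the job is handed in when it is done.

Besides the shell and the picture viewer there is one more tool, called by a JSON object that holds its "method" and its "body". arm_command: Moves the arm, as the interface text tells. Its arguments: {"type":"object","properties":{"deltas":{"type":"array","items":{"type":"array","items":{"type":"number"}}},"hand":{"type":"number"}},"required":["deltas"]}

```bash
mkdir -p pics; ls; python3 - <<'E'
from workcell import ctrl
import cv2
for n in ("side","top"):
    im=ctrl.get_image(n); cv2.imwrite(f"pics/{n}0.png",im[:,:,::-1])
    c=ctrl.get_calibration(n); print(n,c)
print(ctrl.get_obs(), ctrl.nose_length)
E
```

```text
pics
side {'fx': 444.26850716429146, 'fy': 444.26850716429146, 'cx': 321.98155350616236, 'cy': 246.67238882839783, 'R': array([[-0.99313454, -0.11696927,  0.00140331],
       [-0.08876525,  0.74574494, -0.66029177],
       [ 0.07618734, -0.65588313, -0.75100787]]), 't': array([493.42485506, 147.23488528, 982.17736744])}
top {'fx': 533.3351152767531, 'fy': 533.3351152767531, 'cx': 305.77392504224883, 'cy': 238.08446427488806, 'R': array([[ 0.00522418, -0.99996654, -0.00629447],
       [-0.98545771, -0.00407909, -0.1698719 ],
       [ 0.16984054,  0.00709037, -0.98544605]]), 't': array([ -52.18674729,  511.18905456, 1116.94491182])}
{'t': 0.1, 'qpos': array([-1.35298402e+00,  4.23780932e-01,  1.63056805e+00, -9.16392021e-06,
        1.08859470e+00, -1.89934184e-02]), 'qvel': array([-0.00047813, -0.00146383, -0.00124329, -0.00055729, -0.00099846,
        0.00081252]), 'joint_torque': array([ 3.66652603e-04, -5.45614564e+01, -2.74324787e+01,  6.46510581e-02,
        1.87982549e-02, -2.36925717e-05]), 'ee_pos': array([ 146.55471433, -607.11646381,  246.98698005]), 'orientation': array([ 2.09621118,  0.25080439, -2.0965113 ]), 'ft_force': array([ 0.64846332, -0.36066676, -0.64638305]), 'moment': array([0.01824226, 0.02338282, 0.06739523]), 'width': 87.90928843153753} 25.0
```

View pics/side0.png

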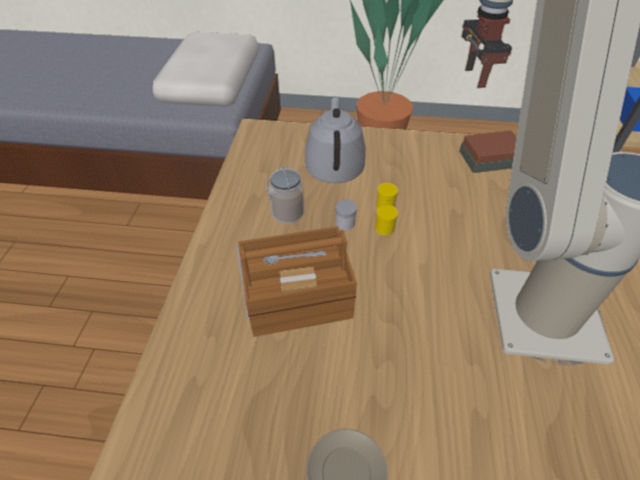

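View pics/top0.png

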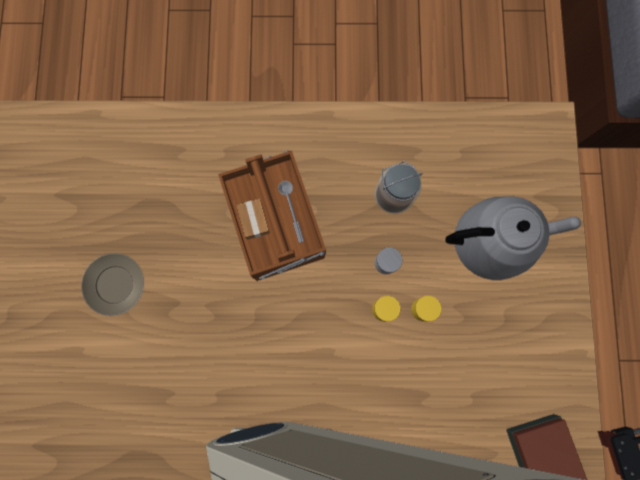

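The top view shows the box at about (272,215), turned, with the carton on its left half (+y) and the spoon on its right half. The grey tin is at (389,260), the yellow look-alikes are at (387,308) and (427,308), and the jar is at (399,187). I'll zoom in for corners next.

```bash
python3 - <<'E'
import cv2
im=cv2.imread("pics/top0.png")
cv2.imwrite("pics/topz.png",cv2.resize(im[140:290,210:360],None,fx=4,fy=4,interpolation=cv2.INTER_CUBIC))
cv2.imwrite("pics/topz2.png",cv2.resize(im[150:330,360:450],None,fx=3.3,fy=3.3,interpolation=cv2.INTER_CUBIC))
im=cv2.imread("pics/side0.png")
cv2.imwrite("pics/sidez.png",cv2.resize(im[160:340,230:410],None,fx=3.3,fy=3.3,interpolation=cv2.INTER_CUBIC))
E
```

```text
(no output)
```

View pics/topz.png

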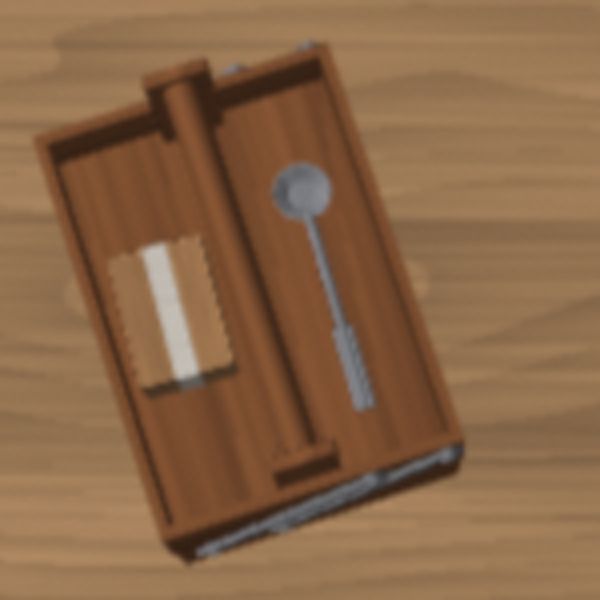

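View pics/sidez.png

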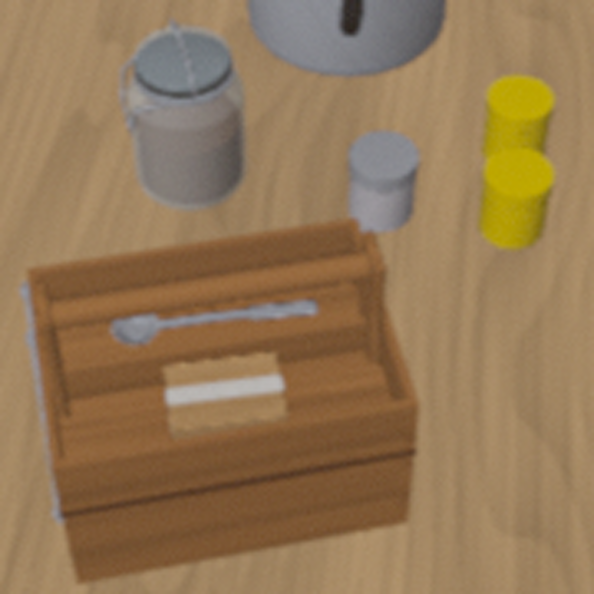

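View pics/topz2.png

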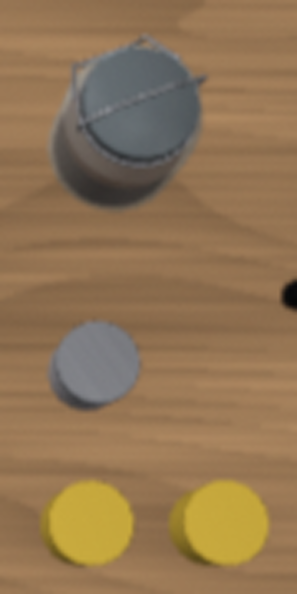

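```bash
cat > h.py <<'E'
import numpy as np
from workcell import ctrl
from scipy.spatial.transform import Rotation as Ro
from scipy.optimize import least_squares
C={n:ctrl.get_calibration(n) for n in("side","top")}
def proj(n,X):
    c=C[n];p=np.atleast_2d(X)@np.array(c["R"]).T+c["t"]
    return np.c_[c["fx"]*p[:,0]/p[:,2]+c["cx"],c["fy"]*p[:,1]/p[:,2]+c["cy"]]
def ray(n,uv,z):
    c=C[n];R=np.array(c["R"]);d=R.T@np.array([(uv[0]-c["cx"])/c["fx"],(uv[1]-c["cy"])/c["fy"],1]);o=-R.T@c["t"]
    return o+d*(z-o[2])/d[2]
def box2w(P,p):
    P=np.atleast_2d(P);c,s=np.cos(p[2]),np.sin(p[2])
    return np.c_[p[0]+c*P[:,0]-s*P[:,1],p[1]+s*P[:,0]+c*P[:,1],P[:,2]]
E
python3 - <<'E'
from h import *
off=-0.375
T=np.array([[35,140],[327,42],[463,440],[168,543]])/4+[210,140]+off
TB=np.array([[110,80,130],[110,-80,130],[-110,-80,130],[-110,80,130]])
S=np.array([[80,580],[407,522],[30,270],[413,402]])/3.3+[230,160]-0.35
SB=np.array([[110,80,0],[-110,80,0],[110,-80,130],[-110,80,130]])
def f(p,w=1): return np.r_[(proj("top",box2w(TB,p))-T).ravel(),w*(proj("side",box2w(SB,p))-S).ravel()]
for w in(0,1):
    r=least_squares(f,[700,50,.3],args=(w,),x_scale=[100,100,.1]);print(w,r.x,r.fun.round(1))
print("tin top",ray("top",[389.2,259.8],60)," side",ray("side",[346,207.6],60))
for u in [(386.9,308),(427,308)]: print(ray("top",u,60))
print("jar",ray("top",(402,182),137)); print("saucer",ray("top",(113,284),20))
o=ctrl.get_obs();print(Ro.from_rotvec(o["orientation"]).as_matrix().round(3))
print("handle",ray("top",[(170+313)/8+210,(90+448)/8+140],172))
E
```

```text
0 [5.50889517e+02 1.93568897e+01 3.35467788e-01] [-0.6 -0.1  0.2  0.1  1.3 -0.1 -0.9  0.1 -0.   0.   0.  -0.  -0.  -0.
  0.  -0. ]
1 [5.50954918e+02 1.98675046e+01 3.32175336e-01] [-0.7 -0.3  0.1  0.1  0.9  0.1 -1.4 -0.  -0.9  0.4  0.2 -0.8 -1.2 -1.3
  1.9 -0.1]
tin top [ 462.44752873 -227.65696426   60.        ]  side [ 462.13454436 -221.06989378   60.        ]
[ 360.64633143 -220.67252121   60.        ]
[ 361.06334903 -304.57621849   60.        ]
jar [ 611.81793889 -245.45972707  137.        ]
saucer [411.5487584  372.66525209  20.        ]
[[-0.     0.235 -0.972]
 [ 0.001 -0.972 -0.235]
 [-1.    -0.001 -0.   ]]
handle [550.07942392  18.69942396 172.        ]
```

```bash
python3 - <<'E'
from h import *
import cv2
a=np.linspace(0,2*np.pi,60)
def circ(c,r,z): return np.c_[c[0]+r*np.cos(a),c[1]+r*np.sin(a),0*a+z]
out=[]
for n in("top","side"):
    im=cv2.imread(f"pics/{n}0.png")
    u=proj(n,[462.3,-225,30])[0].astype(int); s=7
    x0,y0=u-27; z=cv2.resize(im[y0:y0+55,x0:x0+55],None,fx=s,fy=s,interpolation=cv2.INTER_CUBIC); z2=z.copy()
    for c,col in(((462.3,-227.6),(0,0,255)),((462.3,-221),(0,255,0))):
        for r,h in((27,60),(26,0)):
            p=((proj(n,circ(c,r,h))-[x0,y0]+.5)*s).astype(int)
            cv2.polylines(z2,[p],True,col,1)
    out.append(z2)
cv2.imwrite("pics/tinfit.png",np.hstack(out))
E
```

```text
(no output)
```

View pics/tinfit.png

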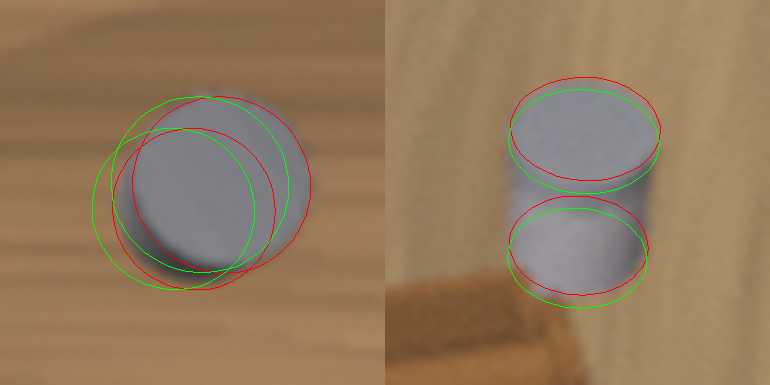

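The tin is near (462,-225.5), and the red fit matches the top view best. The box is at (551,19.5) with yaw 0.334. Next I move above the handle.

{"method": "arm_command", "body": {"deltas": [[0,-0.034,-0.035,-0.0097],[0,-0.034,-0.035,-0.0097],[0,-0.034,-0.035,-0.0097],[0,-0.034,-0.035,-0.0097],[0,-0.034,-0.035,-0.0097],[0,-0.034,-0.035,-0.0097],[0,-0.034,-0.035,-0.0097],[0,-0.034,-0.035,-0.0097],[0,-0.034,-0.035,-0.0097],[0,-0.034,-0.035,-0.0097]], "hand": 0.06}}

```text
t: 1.1
ee_pos: [391.2, -176.2, 244.6]
orientation: [2.045, 0.339, -2.046]
ft_force: [1.1, -0.9, -0.6]
width: 60.1
```

```bash
cat >> h.py <<'E'
BOX=[551,19.5,0.334]
def rem(target,yaw_y):
    """remaining tool-frame shift (m) to world target; yaw_y: wanted world angle of tool y"""
    o=ctrl.get_obs();R=Ro.from_rotvec(o["orientation"]).as_matrix()
    d=R.T@(np.array(target)-o["ee_pos"])/1000
    a=np.arctan2(R[1,1],R[0,1]); dy=-(yaw_y-a+np.pi)%(2*np.pi)
    dy=-((yaw_y-a+np.pi)%(2*np.pi)-np.pi)
    print("t",round(o["t"],2),"pos",o["ee_pos"].round(1),"F",o["ft_force"].round(1),"w",round(o["width"],1),"j",o["qpos"].round(2),"tilt",R[2,0].round(4))
    print("rem",d.round(4),"yaw",dy.round(4))
E
python3 - <<'E'
from h import *
rem([551,19.5,247],-1.2368)
E
```

```text
t 1.1 pos [ 391.2 -176.2  244.6] F [ 1.1 -0.9 -0.6] w 60.1 j [-0.45  0.14  2.04  0.    0.96  0.79] tilt -1.0
rem [-0.0022 -0.134  -0.2142] yaw -0.0074
```

{"method": "arm_command", "body": {"deltas": [[0,-0.022,-0.036,-0.001],[0,-0.022,-0.036,-0.001],[0,-0.022,-0.036,-0.001],[0,-0.022,-0.036,-0.001],[0,-0.022,-0.036,-0.001],[-0.001,-0.016,-0.022,-0.001],[0,0,0,0]]}}

```text
t: 1.8
ee_pos: [546.7, 23.4, 244.8]
orientation: [2.037, 0.353, -2.039]
ft_force: [0.5, 0.0, -0.3]
width: 59.9
```

```bash
python3 - <<'E'
from h import *
rem([551,19.5,178],-1.2368)
E
```

```text
t 1.8 pos [546.7  23.4 244.8] F [ 0.5  0.  -0.3] w 59.9 j [0.02 0.31 1.8  0.   1.02 1.25] tilt -1.0
rem [ 0.0668  0.0053 -0.0028] yaw 0.0064
```

Descend over the bar with the jaws open 60 mm.

{"method": "arm_command", "body": {"deltas": [[0.005,0.005,-0.003,0.006],[0.022,0,0,0],[0.022,0,0,0],[0.012,0,0,0],[0.005,0,0,0],[0,0,0,0]]}}

```text
t: 2.4
ee_pos: [548.5, 14.5, 175.1]
orientation: [2.039, 0.342, -2.047]
ft_force: [-0.6, -0.5, 0.5]
width: 59.9
```

```bash
python3 - <<'E'
from h import *
import cv2
rem([551,19.5,178],-1.2368)
cv2.imwrite("pics/s1.png",cv2.resize(ctrl.get_image("side")[140:360,180:480,::-1],None,fx=2.6,fy=2.6))
E
```

```text
t 2.4 pos [548.5  14.5 175.1] F [-0.6 -0.5  0.5] w 59.9 j [0.   0.41 1.85 0.   0.88 1.24] tilt -1.0
rem [-0.0029 -0.0039 -0.004 ] yaw -0.0038
```

View pics/s1.png

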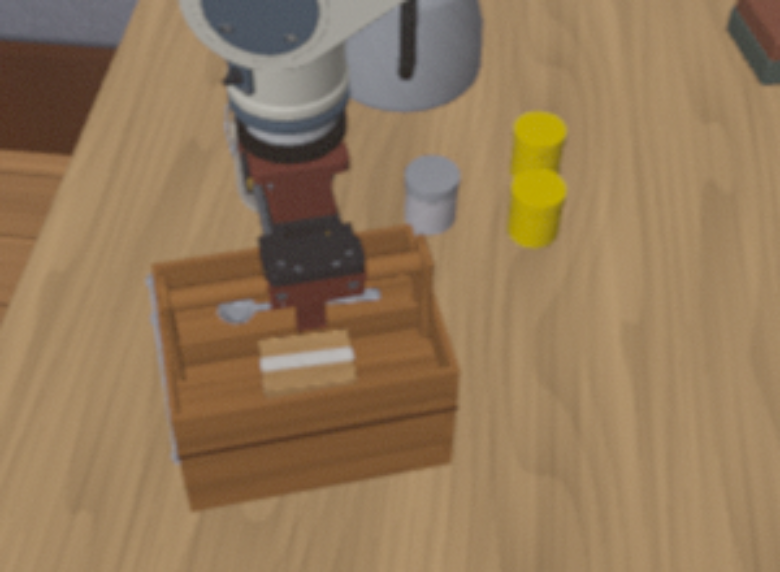

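The picture shows the fingers straddling the bar, clear of the spoon and carton. Centre, then pinch.

{"method": "arm_command", "body": {"deltas": [[-0.003,-0.004,-0.002,-0.004],[0,0,0,0]], "hand": 0.03}}

```text
t: 2.65
ee_pos: [550.2, 18.8, 180.2]
orientation: [2.04, 0.345, -2.042]
ft_force: [-0.1, 0.1, 0.9]
width: 47.4
```

{"method": "arm_command", "body": {"deltas": [[0,0,0,0],[0,0,0,0],[0,0,0,0]], "hand": 0.0}}

```text
t: 2.95
ee_pos: [551.2, 19.2, 181.9]
orientation: [2.042, 0.345, -2.038]
ft_force: [0.4, 0.8, 0.8]
width: 23.4
```

```bash
python3 - <<'E'
from h import *
rem([551,19.5,178],-1.2368)
E
```

```text
t 2.95 pos [551.2  19.2 181.9] F [0.4 0.8 0.8] w 23.4 j [0.01 0.4  1.84 0.   0.89 1.25] tilt -1.0
rem [ 0.0039 -0.0003  0.0001] yaw 0.0006
```

{"method": "arm_command", "body": {"deltas": [[0.003,0,0,0],[0,0,0,0],[0,0,0,0]], "hand": 0.0}}

```text
t: 3.25
ee_pos: [551.0, 20.8, 180.8]
orientation: [2.044, 0.347, -2.039]
ft_force: [1.2, -2.3, -3.6]
width: 17.1
```

```bash
cat >> h.py <<'E'
def path(p0,qs,box=BOX,sgn=1):
    """world TCP positions from shut-reference p0"""
    y=90+110*np.sin(qs-.96); z=-63+110*np.cos(qs-.96)
    yb=np.array([-np.sin(box[2]),np.cos(box[2]),0])
    return np.array(p0)+np.outer(y,yb)+np.outer(z,[0,0,1])
E
python3 - <<'E'
from h import *
rem([551,19.5,178],-1.2368)
q=np.arange(0,1.951,.1)
q=np.r_[q,1.95];P=path([0,0,0],q)
d=np.diff(P,axis=0); print(np.c_[q[1:],-d[:,2],-np.hypot(d[:,0],d[:,1])].round(1))
E
```

```text
t 3.25 pos [551.   20.8 180.8] F [ 1.2 -2.3 -3.6] w 17.1 j [0.01 0.4  1.84 0.   0.89 1.25] tilt -1.0
rem [0.0028 0.0013 0.0004] yaw 0.0
[[  0.1  -8.7  -6.7]
 [  0.2  -8.   -7.6]
 [  0.3  -7.2  -8.3]
 [  0.4  -6.3  -9. ]
 [  0.5  -5.4  -9.6]
 [  0.6  -4.4 -10.1]
 [  0.7  -3.4 -10.5]
 [  0.8  -2.3 -10.8]
 [  0.9  -1.2 -10.9]
 [  1.   -0.1 -11. ]
 [  1.1   1.  -11. ]
 [  1.2   2.1 -10.8]
 [  1.3   3.1 -10.5]
 [  1.4   4.2 -10.2]
 [  1.5   5.2  -9.7]
 [  1.6   6.1  -9.1]
 [  1.7   7.   -8.5]
 [  1.8   7.8  -7.7]
 [  1.9   8.5  -6.9]
 [  2.    4.5  -3.1]]
```

The bar is gripped: 17 mm opening on an 18 mm bar. Start the swing.

{"method": "arm_command", "body": {"deltas": [[-0.0087,-0.0067,0,0],[-0.008,-0.0076,0,0],[-0.0072,-0.0083,0,0]]}}

```text
t: 3.55
ee_pos: [543.8, 41.5, 204.0]
orientation: [2.044, 0.344, -2.039]
ft_force: [2.2, -0.3, -4.8]
width: 17.3
```

```bash
cat >> h.py <<'E'
def where(p0):
    o=ctrl.get_obs();d=o["ee_pos"]-p0;yb=np.array([-np.sin(BOX[2]),np.cos(BOX[2]),0]);xb=np.array([np.cos(BOX[2]),np.sin(BOX[2]),0])
    Y=d@yb;Z=d[2];q=.96+np.arctan2(Y-90,Z+63);r=np.hypot(Y-90,Z+63)
    print("q",q.round(3),"radius",r.round(1),"xdrift",(d@xb).round(1),"F box xyz",(o["ft_force"]@xb).round(1),(o["ft_force"]@yb).round(1),o["ft_force"][2].round(1),"w",o["width"].round(1))
E
python3 - <<'E'
from h import *
p0=np.array([551,20.8,180.8])
where(p0);rem(path(p0,np.array([.4]))[0],-1.2368)
E
```

```text
Traceback (most recent call last):
  File "h.py", line 32, in where
    print("q",q.round(3),"radius",r.round(1),"xdrift",(d@xb).round(1),"F box xyz",(o["ft_force"]@xb).round(1),(o["ft_force"]@yb).round(1),o["ft_force"][2].round(1),"w",o["width"].round(1))
                                                                                                                                                                        ^^^^^^^^^^^^^^^^
AttributeError: 'float' object has no attribute 'round'
```

```bash
sed -i 's/o\["width"\].round(1))$/round(o["width"],1))/' h.py
python3 - <<'E'
from h import *
p0=np.array([551,20.8,180.8])
where(p0);rem(path(p0,np.array([.4]))[0],-1.2368)
E
```

```text
q 0.292 radius 109.9 xdrift 0.0 F box xyz 2.0 -1.0 -4.8 w 17.3
t 3.55 pos [543.8  41.5 204. ] F [ 2.2 -0.3 -4.8] w 17.3 j [0.05 0.36 1.84 0.   0.93 1.29] tilt -1.0
rem [-0.0069 -0.0096  0.    ] yaw -0.0013
```

Tracking matches the arc. Continue to q≈1.3.

{"method": "arm_command", "body": {"deltas": [[-0.0069,-0.0096,0,-0.001],[-0.0054,-0.0096,0,0],[-0.0044,-0.0101,0,0],[-0.0034,-0.0105,0,0],[-0.0023,-0.0108,0,0],[-0.0012,-0.0109,0,0],[-0.0001,-0.011,0,0],[0.001,-0.011,0,0],[0.0021,-0.0108,0,0],[0.0031,-0.0105,0,0]]}}

```text
t: 4.55
ee_pos: [506.3, 150.1, 217.7]
orientation: [2.043, 0.347, -2.035]
ft_force: [12.6, -5.7, -22.9]
width: 17.1
```

```bash
python3 - <<'E'
from h import *
p0=np.array([551,20.8,180.8])
where(p0);rem(path(p0,np.array([1.4]))[0],-1.2368)
E
```

```text
q 1.398 radius 110.3 xdrift 0.2 F box xyz 10.0 -9.5 -22.9 w 17.1
t 4.55 pos [506.3 150.1 217.7] F [ 12.6  -5.7 -22.9] w 17.1 j [ 0.27  0.32  1.87 -0.    0.95  1.5 ] tilt -1.0
rem [ 0.0003 -0.0001  0.0002] yaw 0.0029
```

{"method": "arm_command", "body": {"deltas": [[0.005,-0.0092,0,0.001],[0.0055,-0.0092,0,0],[0.0065,-0.0085,0,0]]}}

```text
t: 4.85
ee_pos: [497.4, 176.5, 198.9]
orientation: [2.042, 0.343, -2.031]
ft_force: [8.2, -5.6, -14.6]
width: 17.3
```

```bash
python3 - <<'E'
from h import *
p0=np.array([551,20.8,180.8])
where(p0);rem(path(p0,np.array([1.8]))[0],-1.2368);rem(path(p0,np.array([1.95]))[0],-1.2368)
E
```

```text
q 1.704 radius 110.3 xdrift 0.4 F box xyz 5.9 -8.0 -14.6 w 17.3
t 4.85 pos [497.4 176.5 198.9] F [  8.2  -5.6 -14.6] w 17.3 j [ 0.32  0.35  1.89 -0.01  0.91  1.56] tilt -1.0
rem [ 0.0077 -0.0073  0.0004] yaw 0.0039
t 4.85 pos [497.4 176.5 198.9] F [  8.2  -5.6 -14.6] w 17.3 j [ 0.32  0.35  1.89 -0.01  0.91  1.56] tilt -1.0
rem [ 0.0207 -0.0174  0.0005] yaw 0.0039
```

{"method": "arm_command", "body": {"deltas": [[0.007,-0.0066,0,0.001],[0.006,-0.005,0,0],[0.004,-0.003,0,0],[0.003,-0.002,0,0],[0.002,-0.001,0,0]]}}

```text
t: 5.35
ee_pos: [492.1, 193.6, 177.4]
orientation: [2.039, 0.338, -2.024]
ft_force: [-2.6, -17.0, 27.9]
width: 17.3
```

```bash
python3 - <<'E'
from h import *
p0=np.array([551,20.8,180.8])
where(p0);rem(path(p0,np.array([1.95]))[0],-1.2368)
E
```

```text
q 1.958 radius 110.1 xdrift 1.0 F box xyz -8.0 -15.2 27.9 w 17.3
t 5.35 pos [492.1 193.6 177.4] F [ -2.6 -17.   27.9] w 17.3 j [ 0.36  0.38  1.9  -0.02  0.86  1.6 ] tilt -0.9999
rem [-0.0007  0.0006  0.001 ] yaw 0.0071
```

It is at the open stop (q≈1.95). Ease off, release and look.

{"method": "arm_command", "body": {"deltas": [[-0.001,0.0005,0,0.003],[0,0,0,0],[0,0,0,0],[0,0,0,0]], "hand": 0.055}}

```text
t: 5.75
ee_pos: [491.4, 194.5, 180.8]
orientation: [2.041, 0.336, -2.025]
ft_force: [0.6, -0.4, 0.6]
width: 46.1
```

{"method": "arm_command", "body": {"deltas": [[-0.01,0,0,0],[-0.02,0,0,0],[-0.025,0,0,0],[-0.025,0,0,0],[0,0,0,0]]}}

```text
t: 6.25
ee_pos: [489.5, 195.9, 264.9]
orientation: [2.037, 0.337, -2.027]
ft_force: [-0.6, 0.3, 0.0]
width: 55.2
```

```bash
python3 - <<'E'
from h import *
import cv2
rem([462,-225.5,260],-1.2368)
for n in("side","top"): cv2.imwrite(f"pics/{n}2.png",ctrl.get_image(n)[:,:,::-1])
E
```

```text
t 6.25 pos [489.5 195.9 264.9] F [-0.6  0.3  0. ] w 55.2 j [ 0.36  0.26  1.83 -0.01  1.05  1.6 ] tilt -0.9999
rem [0.0091 0.3881 0.1664] yaw 0.0058
```

View pics/side2.png

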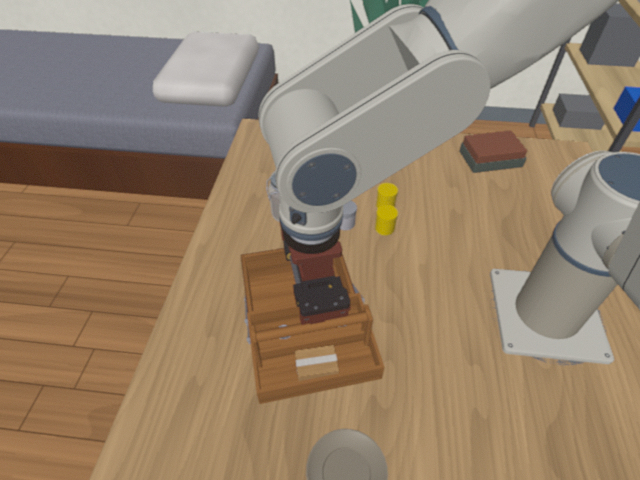

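View pics/top2.png

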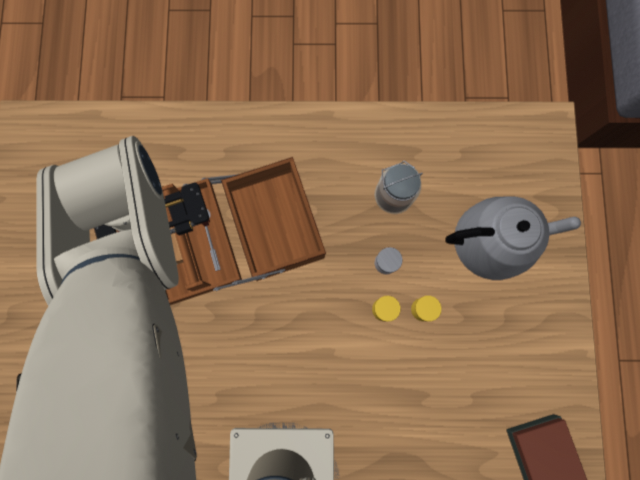

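The side and top views show the tray resting open with the carton and spoon still in it. The compartment is empty, and the grey tin is at (389,260). Move over the tin.

{"method": "arm_command", "body": {"deltas": [[0.001,0.0385,0.0165,0],[0.001,0.0385,0.0165,0],[0.001,0.0385,0.0165,0],[0.001,0.0385,0.0165,0],[0.001,0.0385,0.0165,0],[0.001,0.0385,0.0165,0],[0.001,0.0385,0.0165,0],[0.001,0.0385,0.0165,0],[0.001,0.0385,0.0165,0],[0,0.0385,0.0165,0]], "hand": 0.0878}}

```text
t: 7.35
ee_pos: [453.6, -232.1, 245.7]
orientation: [2.011, 0.354, -2.048]
ft_force: [1.1, -0.4, -0.1]
width: 88.0
```

{"method": "arm_command", "body": {"deltas": [[0,0,0,-0.145],[0,0,0,-0.145],[0,0,0,-0.145],[0,0,0,-0.145],[0,0,0,-0.145],[0,0,0,-0.145],[0,0,0,-0.145],[0,0,0,-0.145],[0,0,0,-0.145],[0,0,0,-0.145]]}}

```text
t: 8.35
ee_pos: [444.2, -234.6, 230.9]
orientation: [0.996, 1.361, -1.03]
ft_force: [-0.4, 1.0, -0.1]
width: 87.8
```

{"method": "arm_command", "body": {"deltas": [[0,0,0,-0.145],[0,0,0,-0.145],[0,0,0,-0.145],[0,0,0,-0.145],[0,0,0,-0.08],[0,0,0,0]]}}

```text
t: 8.95
ee_pos: [439.0, -231.6, 222.4]
orientation: [0.482, 1.573, -0.488]
ft_force: [0.1, -1.5, 0.1]
width: 87.7
```

```bash
python3 - <<'E'
from h import *
import cv2
rem([462,-225.5,50],0.9)
for n in("side","top"): cv2.imwrite(f"pics/{n}3.png",cv2.resize(ctrl.get_image(n)[120:320,220:480,::-1],None,fx=3,fy=3))
print(ray("top",(450,240),160))
E
```

```text
t 8.95 pos [ 439.  -231.6  222.4] F [ 0.1 -1.5  0.1] w 87.7 j [-0.5   0.29  1.9  -0.02  1.   -1.45] tilt -0.9984
rem [0.1709 0.0218 0.0242] yaw 0.0568
[ 488.73559894 -331.8720426   160.        ]
```

View pics/top3.png

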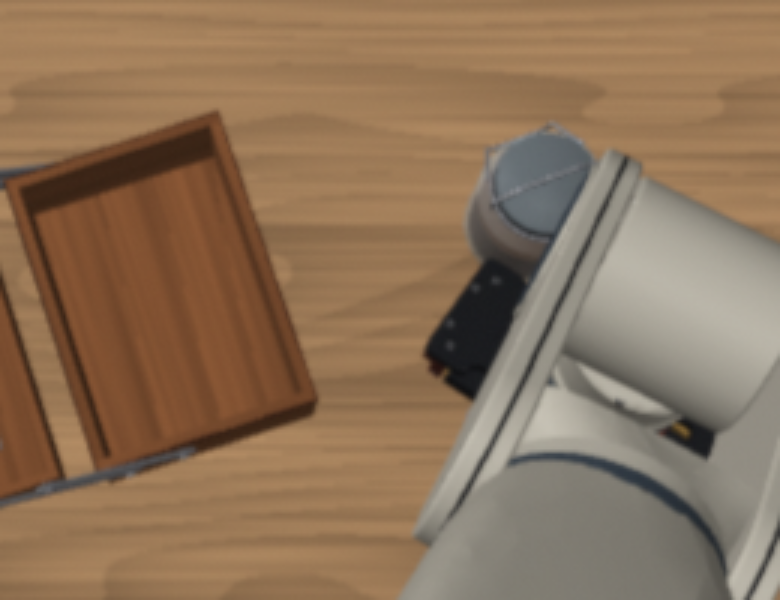

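```bash
cat >> h.py <<'E'
def tilt():
    o=ctrl.get_obs();R=Ro.from_rotvec(o["orientation"]).as_matrix();print("toolx",R[:,0].round(4),"qvel",o["qvel"].round(3))
E
python3 - <<'E'
from h import *
tilt()
for v in ([2.037,.337,-2.027],[2.011,.354,-2.048],[.996,1.361,-1.03],[.482,1.573,-.488]): print(Ro.from_rotvec(v).as_matrix()[:,0].round(4))
E
```

```text
toolx [-0.0543  0.0129 -0.9984] qvel [ 0.002 -0.008 -0.009  0.     0.002  0.007]
[ 0.0067 -0.0106 -0.9999]
[-0.0169 -0.0073 -0.9998]
[-0.0402  0.005  -0.9992]
[-0.0544  0.0133 -0.9984]
```

{"method": "arm_command", "body": {"deltas": [[0,0,0,0.02],[0,0,0,0.02],[0,0,0,0.02]]}}

```text
t: 9.35
ee_pos: [438.8, -231.5, 221.9]
orientation: [0.536, 1.561, -0.546]
ft_force: [-0.1, -0.4, 0.0]
width: 87.7
```

```bash
python3 - <<'E'
from h import *
tilt();rem([462,-225.5,50],0.9)
E
```

```text
toolx [-0.0556  0.0136 -0.9984] qvel [-0.    -0.     0.001 -0.    -0.003  0.226]
t 9.35 pos [ 438.8 -231.5  221.9] F [-0.1 -0.4  0. ] w 87.7 j [-0.5   0.29  1.9  -0.02  1.   -1.38] tilt -0.9984
rem [0.1704 0.0236 0.023 ] yaw -0.0148
```

{"method": "arm_command", "body": {"deltas": [[0,0,0,0.1],[0,0,0,0.1],[0,0,0,0.1],[0,0,0,0.1],[0,0,0,0.1]]}}

```text
t: 9.85
ee_pos: [438.9, -231.5, 222.2]
orientation: [0.932, 1.411, -0.966]
ft_force: [0.2, 0.7, 0.2]
width: 87.6
```

```bash
python3 - <<'E'
from h import *
tilt();rem([462,-225.5,50],0.9)
E
```

```text
toolx [-0.0548  0.0133 -0.9984] qvel [-1.000e-03 -2.000e-03  1.000e-03 -1.000e-03 -2.000e-03  1.053e+00]
t 9.85 pos [ 438.9 -231.5  222.2] F [0.2 0.7 0.2] w 87.6 j [-0.5   0.29  1.9  -0.02  1.   -0.85] tilt -0.9984
rem [0.1707 0.0318 0.0078] yaw -0.5419
```

{"method": "arm_command", "body": {"deltas": [[0,0,0,0.145],[0,0,0,0.145],[0,0,0,0.145],[0,0,0,0.145],[0,0,0,0.145]]}}

```text
t: 10.35
ee_pos: [439.1, -231.6, 222.6]
orientation: [1.469, 1.039, -1.537]
ft_force: [-0.2, 1.0, -0.3]
width: 87.9
```

```bash
python3 - <<'E'
from h import *
tilt();rem([462,-225.5,50],0.9)
E
```

```text
toolx [-0.0539  0.0127 -0.9985] qvel [ 2.000e-03 -1.000e-03  0.000e+00  0.000e+00 -2.000e-03  1.489e+00]
t 10.35 pos [ 439.1 -231.6  222.6] F [-0.2  1.  -0.3] w 87.9 j [-0.5   0.29  1.9  -0.02  1.   -0.1 ] tilt -0.9985
rem [ 0.1712  0.0282 -0.016 ] yaw -1.2946
```

{"method": "arm_command", "body": {"deltas": [[0,0,0,0.1],[0,0,0,0.1],[0,0,0,0.1],[0,0,0,0.1],[0,0,0,0.1],[0,0,0,0.1],[0,0,0,0.1],[0,0,0,0.1],[0,0,0,0.1],[0,0,0,0.1]]}}

```text
t: 11.35
ee_pos: [439.5, -231.8, 223.5]
orientation: [2.113, 0.141, -2.224]
ft_force: [0.8, -0.1, -0.5]
width: 87.7
```

{"method": "arm_command", "body": {"deltas": [[0,0,0,0.1],[0,0,0,0.1],[0,0,0,0.1],[0,0,0,0.1],[0,0,0,0.1],[0,0,0,0]]}}

```text
t: 11.95
ee_pos: [439.8, -232.0, 224.0]
orientation: [-1.938, 0.421, 2.044]
ft_force: [0.5, 0.0, 0.1]
width: 88.2
```

```bash
python3 - <<'E'
from h import *
tilt();rem([462,-225.5,120],-2.0);rem([462,-225.5,38],-2.0)
E
```

```text
toolx [-0.0507  0.0111 -0.9987] qvel [-0.001  0.001 -0.001  0.001  0.001 -0.047]
t 11.95 pos [ 439.8 -232.   224. ] F [0.5 0.  0.1] w 88.2 j [-0.5   0.29  1.9  -0.02  1.    1.5 ] tilt -0.9987
rem [ 0.1028 -0.016  -0.023 ] yaw 0.0125
t 11.95 pos [ 439.8 -232.   224. ] F [0.5 0.  0.1] w 88.2 j [-0.5   0.29  1.9  -0.02  1.    1.5 ] tilt -0.9987
rem [ 0.1847 -0.0168 -0.0271] yaw 0.0125
```

{"method": "arm_command", "body": {"deltas": [[0,-0.008,-0.012,0.006],[0,-0.008,-0.011,0.006],[0.03,0,0,0],[0.03,0,0,0],[0.03,0,0,0],[0.012,0,0,0],[0,0,0,0]]}}

```text
t: 12.65
ee_pos: [472.4, -225.4, 118.9]
orientation: [-1.945, 0.426, 2.034]
ft_force: [0.5, 0.1, 0.5]
width: 87.8
```

```bash
python3 - <<'E'
from h import *
import cv2
tilt();rem([462,-225.5,38],-2.0)
cv2.imwrite("pics/s4.png",cv2.resize(ctrl.get_image("side")[100:280,250:450,::-1],None,fx=3,fy=3))
cv2.imwrite("pics/t4.png",cv2.resize(ctrl.get_image("top")[130:330,300:520,::-1],None,fx=3,fy=3))
E
```

```text
toolx [-0.0429  0.0078 -0.999 ] qvel [ 0.01   0.008 -0.018  0.001  0.011 -0.001]
t 12.65 pos [ 472.4 -225.4  118.9] F [0.5 0.1 0.5] w 87.8 j [-0.46  0.48  1.91 -0.02  0.79  1.54] tilt -0.999
rem [0.0813 0.0035 0.006 ] yaw 0.0087
```

View pics/s4.png

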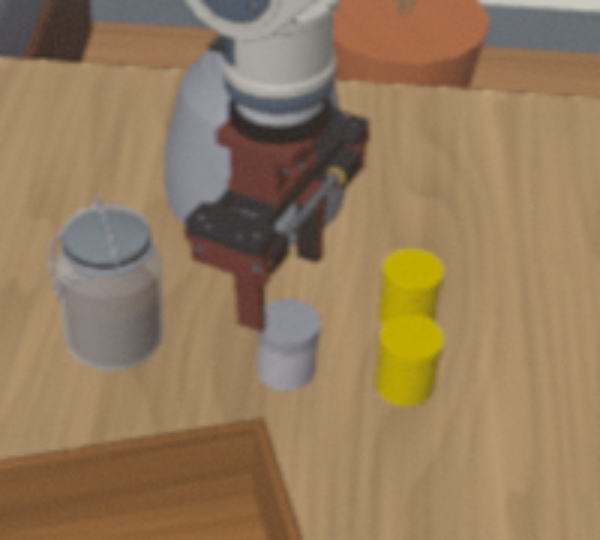

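View pics/t4.png

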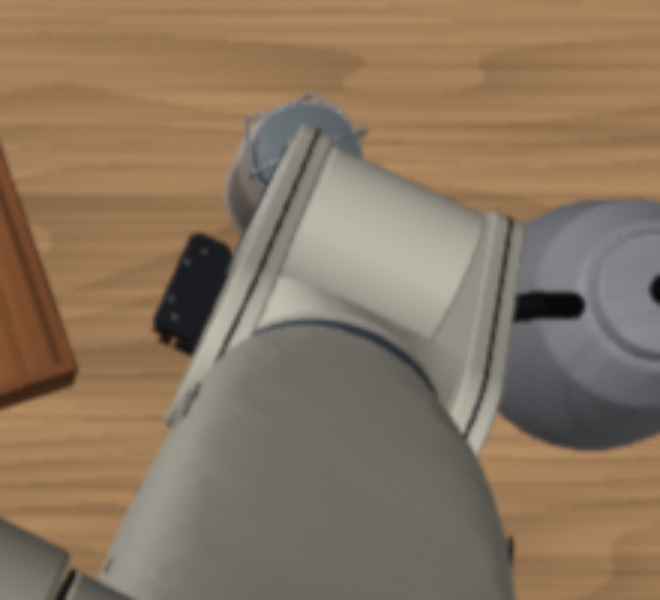

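```bash
python3 - <<'E'
from h import *
for z in range(265,700,40): print(z,proj("side",[489.5,195.9,z]).round(0), proj("top",[489.5,195.9,z]).round(0))
# kettle
for z in(100,140,183): print(z,ray("top",(450,240),z),ray("top",(523,226),z))
from numpy import *
E
```

```text
265 [[312. 295.]] [[166. 228.]]
305 [[312. 279.]] [[159. 224.]]
345 [[311. 262.]] [[152. 219.]]
385 [[311. 243.]] [[145. 214.]]
425 [[310. 223.]] [[137. 208.]]
465 [[310. 200.]] [[127. 202.]]
505 [[309. 174.]] [[117. 194.]]
545 [[308. 145.]] [[106. 186.]]
585 [[307. 113.]] [[ 93. 177.]]
625 [[306.  75.]] [[ 79. 167.]]
665 [[305.  32.]] [[ 62. 155.]]
100 [ 498.92314494 -347.86815466  100.        ] [ 528.96429439 -500.0089168   100.        ]
140 [ 492.1314476  -337.20407995  140.        ] [ 521.0673274  -483.74730106  140.        ]
183 [ 484.83037297 -325.74019964  183.        ] [ 512.57808789 -466.26606414  183.        ]
```

The wrist clears the kettle and the jaws straddle the tin, which sits to their lower side. Descend.

{"method": "arm_command", "body": {"deltas": [[0.01,0.004,0.006,0],[0.02,0,0.001,0],[0.02,0,0,0],[0.02,0,0,0],[0,0,0,0]]}}

```text
t: 13.25
ee_pos: [465.1, -229.0, 53.8]
orientation: [-1.961, 0.431, 2.021]
ft_force: [0.5, 0.6, 0.3]
width: 87.3
```

```bash
python3 - <<'E'
from h import *
import cv2
tilt();rem([462,-225.5,38],-2.0)
cv2.imwrite("pics/s5.png",cv2.resize(ctrl.get_image("side")[100:280,250:450,::-1],None,fx=3,fy=3))
E
```

```text
toolx [-2.970e-02  9.000e-04 -9.996e-01] qvel [-0.003 -0.046 -0.014 -0.002  0.017 -0.003]
t 13.25 pos [ 465.1 -229.    53.8] F [0.5 0.6 0.3] w 87.3 j [-0.47  0.59  1.95 -0.02  0.63  1.54] tilt -0.9996
rem [ 0.0159 -0.0021  0.0038] yaw 0.0087
```

View pics/s5.png

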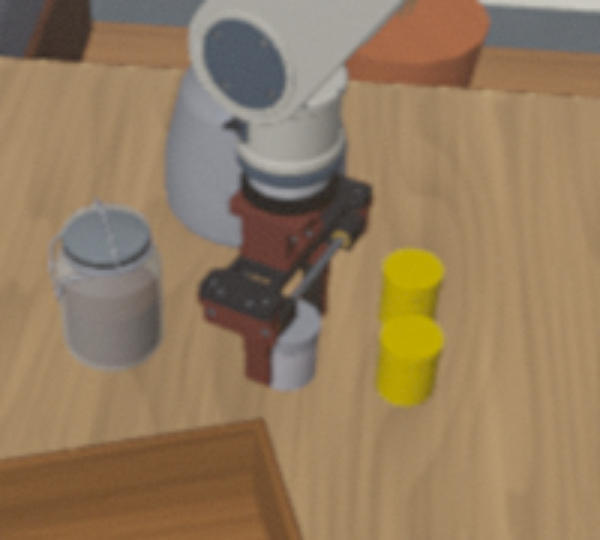

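The tin is between the fingers. Finish the descent and close.

{"method": "arm_command", "body": {"deltas": [[0.008,-0.002,0.003,0],[0.005,0,0.001,0],[0,0,0,0]]}}

```text
t: 13.6
ee_pos: [463.9, -226.6, 43.8]
orientation: [-1.968, 0.433, 2.015]
ft_force: [-0.2, 0.1, -0.1]
width: 88.1
```

{"method": "arm_command", "body": {"deltas": [[0,0,0,0],[0,0,0,0],[0,0,0,0],[0,0,0,0],[0,0,0,0],[0,0,0,0]], "hand": 0.03}}

```text
t: 14.2
ee_pos: [464.8, -227.1, 45.2]
orientation: [-1.971, 0.433, 2.013]
ft_force: [-0.3, -0.3, -0.5]
width: 53.1
```

```bash
python3 - <<'E'
from h import *
tilt();rem([462,-225.5,38],-2.0)
E
```

```text
toolx [-0.0219 -0.0032 -0.9998] qvel [-0.001  0.001 -0.    -0.001  0.002  0.001]
t 14.2 pos [ 464.8 -227.1   45.2] F [-0.3 -0.3 -0.5] w 53.1 j [-0.47  0.6   1.95 -0.02  0.6   1.54] tilt -0.9998
rem [ 0.0072 -0.0004  0.003 ] yaw 0.0087
```

{"method": "arm_command", "body": {"deltas": [[0,0,0,0],[-0.01,0,0,0],[-0.02,0,0,0],[-0.03,0,0,0],[-0.03,0,0,0],[-0.03,0,0,0],[-0.02,0,0,0],[0,0,0,0]]}}

```text
t: 15.0
ee_pos: [466.8, -225.8, 192.3]
orientation: [-1.968, 0.432, 2.016]
ft_force: [0.7, -0.9, -1.0]
width: 52.8
```

```bash
python3 - <<'E'
from h import *
import cv2
tgt=box2w([[0,-15,185]],BOX)[0];print(tgt)
tilt();rem(tgt,-1.2368)
cv2.imwrite("pics/s6.png",cv2.resize(ctrl.get_image("side")[60:280,220:480,::-1],None,fx=3,fy=2.7))
E
```

```text
[555.91736893   5.3289209  185.        ]
toolx [-0.0245 -0.0014 -0.9997] qvel [ 0.003  0.009  0.024  0.002 -0.016  0.   ]
t 15.0 pos [ 466.8 -225.8  192.3] F [ 0.7 -0.9 -1. ] w 52.8 j [-0.47  0.35  1.89 -0.02  0.92  1.53] tilt -0.9997
rem [ 0.0048 -0.2474  0.0129] yaw -0.7546
```

View pics/s6.png

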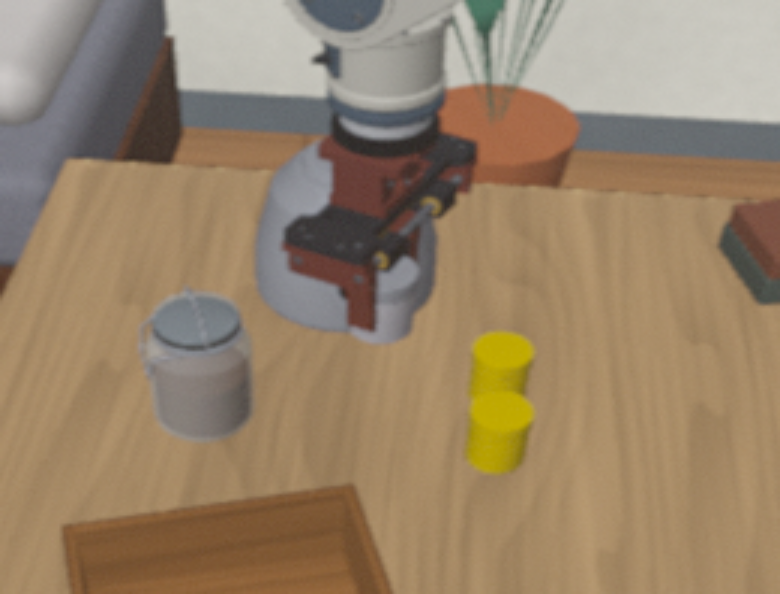

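The tin is held upright in the fingers, opening 52.8 mm. Carry it to the box.

{"method": "arm_command", "body": {"deltas": [[0,-0.025,0.0012,0],[0,-0.025,0.0012,0],[0,-0.025,0.0012,0],[0,-0.025,0.0012,0],[0,-0.025,0.0012,0],[0,-0.025,0.0012,0],[0,-0.025,0.0012,0],[0,-0.025,0.0012,0],[0,-0.025,0.0012,0],[0,-0.02,0.0012,0]]}}

```text
t: 16.05
ee_pos: [548.7, 11.0, 173.7]
orientation: [-1.939, 0.438, 2.038]
ft_force: [-0.3, -0.8, -1.4]
width: 53.0
```

{"method": "arm_command", "body": {"deltas": [[0,0,0,-0.08],[0,0,0,-0.09],[0,0,0,-0.09],[0,0,0,-0.09],[0,0,0,-0.09],[0,0,0,-0.09],[0,0,0,-0.09],[0,0,0,-0.08],[0,0,0,-0.05],[0,0,0,0]]}}

```text
t: 17.05
ee_pos: [538.3, 14.6, 155.9]
orientation: [1.953, 0.387, -2.109]
ft_force: [-0.5, -0.4, -1.5]
width: 53.0
```

```bash
python3 - <<'E'
from h import *
import cv2
tgt=box2w([[0,-15,54]],BOX)[0];print(tgt)
tilt();rem(tgt,-1.2368)
for n in("side","top"): cv2.imwrite(f"pics/{n}7.png",cv2.resize(ctrl.get_image(n)[120:350,180:440,::-1],None,fx=2.6,fy=2.6))
E
```

```text
[555.91736893   5.3289209   54.        ]
toolx [-0.0775  0.003  -0.997 ] qvel [-0.001  0.018  0.014  0.    -0.007  0.025]
t 17.05 pos [538.3  14.6 155.9] F [-0.5 -0.4 -1.5] w 53.0 j [0.   0.46 1.84 0.   0.93 1.21] tilt -0.997
rem [ 0.1002  0.018  -0.0205] yaw 0.0246
```

View pics/side7.png

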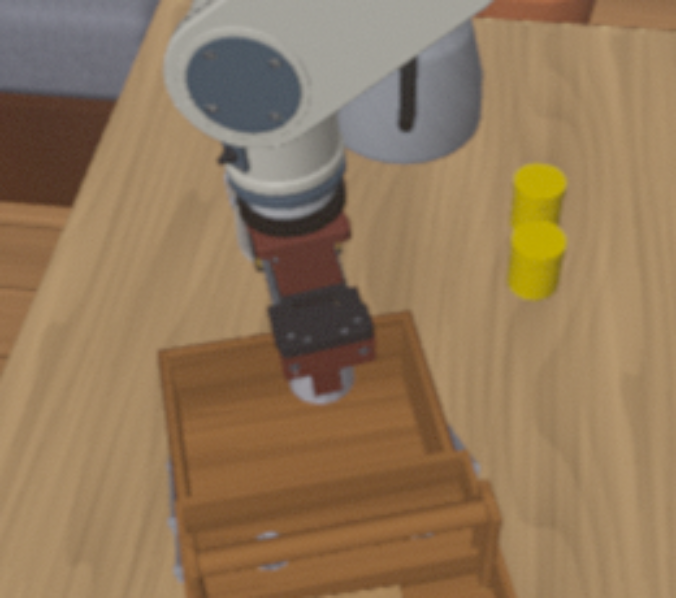

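The tin hangs over the compartment, clear of the walls. The tool leans about 4° toward the base. Shift sideways, then descend.

{"method": "arm_command", "body": {"deltas": [[0,0.009,-0.01,0.012],[0,0.009,-0.01,0.012],[0.01,0,0,0],[0.015,0,0,0],[0.015,0,0,0],[0,0,0,0]]}}

```text
t: 17.75
ee_pos: [563.7, 3.0, 110.5]
orientation: [1.972, 0.354, -2.127]
ft_force: [-0.2, -0.2, -1.7]
width: 52.8
```

```bash
python3 - <<'E'
from h import *
import cv2
tgt=box2w([[0,-15,54]],BOX)[0]
tilt();rem(tgt,-1.2368)
for n in("side","top"): cv2.imwrite(f"pics/{n}8.png",cv2.resize(ctrl.get_image(n)[120:350,180:440,::-1],None,fx=2.6,fy=2.6))
E
```

```text
toolx [-0.0763  0.003  -0.9971] qvel [-0.004 -0.011 -0.021  0.001  0.011  0.002]
t 17.75 pos [563.7   3.  110.5] F [-0.2 -0.2 -1.7] w 52.8 j [-0.02  0.55  1.8   0.    0.86  1.23] tilt -0.9971
rem [ 0.0569 -0.0031  0.0026] yaw -0.0082
```

View pics/side8.png

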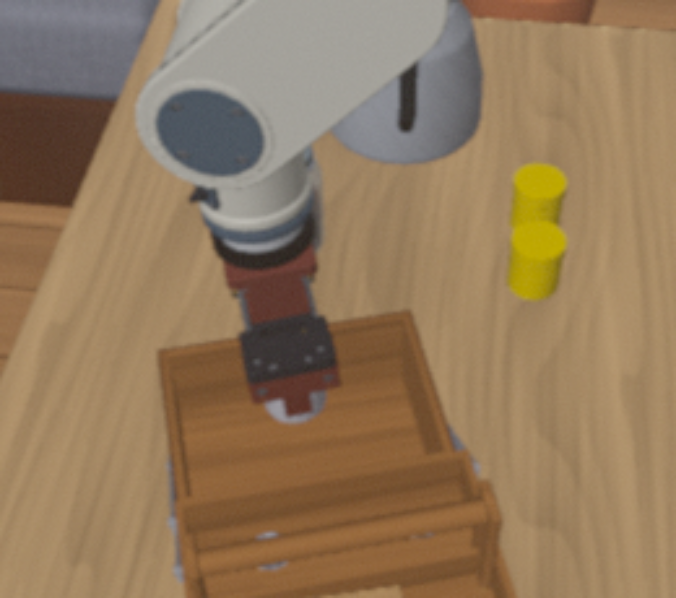

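{"method": "arm_command", "body": {"deltas": [[0.015,-0.003,0.002,0],[0.015,0,0,0],[0.012,0,0,0],[0.004,0,0,0],[0,0,0,0]]}}

```text
t: 18.35
ee_pos: [561.3, 5.2, 66.6]
orientation: [1.98, 0.352, -2.119]
ft_force: [-0.1, -0.4, -1.0]
width: 52.8
```

```bash
python3 - <<'E'
from h import *
tgt=box2w([[0,-15,54]],BOX)[0]
tilt();rem(tgt,-1.2368)
E
```

```text
toolx [-0.0685  0.0029 -0.9976] qvel [ 0.     0.002 -0.003  0.001 -0.    -0.001]
t 18.35 pos [561.3   5.2  66.6] F [-0.1 -0.4 -1. ] w 52.8 j [-0.01  0.62  1.82  0.    0.77  1.23] tilt -0.9976
rem [ 0.0129 -0.0015  0.0042] yaw -0.0081
```

{"method": "arm_command", "body": {"deltas": [[0.005,0,0,0],[0.003,0,0,0],[0.003,0,0,0]]}}

```text
t: 18.65
ee_pos: [561.6, 5.2, 55.9]
orientation: [1.982, 0.352, -2.117]
ft_force: [0.2, -0.1, -0.4]
width: 52.8
```

{"method": "arm_command", "body": {"deltas": [[0.003,0,0,0],[0.002,0,0,0]]}}

```text
t: 18.85
ee_pos: [560.9, 5.3, 53.3]
orientation: [1.98, 0.352, -2.119]
ft_force: [-9.9, 2.1, 31.9]
width: 52.3
```

The tin touched the floor at the expected height. Ease off and release.

{"method": "arm_command", "body": {"deltas": [[-0.001,0,0,0],[0,0,0,0]]}}

```text
t: 19.05
ee_pos: [561.6, 5.4, 55.5]
orientation: [1.982, 0.352, -2.117]
ft_force: [0.3, 0.3, -0.6]
width: 52.6
```

{"method": "arm_command", "body": {"deltas": [[0,0,0,0],[0,0,0,0],[0,0,0,0]], "hand": 0.068}}

```text
t: 19.35
ee_pos: [561.8, 5.4, 55.4]
orientation: [1.982, 0.352, -2.116]
ft_force: [-0.1, -0.7, 0.0]
width: 67.4
```

{"method": "arm_command", "body": {"deltas": [[-0.005,0,0,0],[-0.012,0,0,0],[-0.02,0,0,0],[-0.025,0,0,0],[-0.03,0,0,0],[-0.03,0,0,0],[-0.03,0,0,0],[0,0,0,0]]}}

```text
t: 20.15
ee_pos: [572.4, 4.8, 217.3]
orientation: [1.983, 0.352, -2.116]
ft_force: [0.0, -0.3, -0.5]
width: 68.0
```

```bash
python3 - <<'E'
from h import *
import cv2
tilt();rem([491.5,194,250],-1.2368)
for n in("side","top"): cv2.imwrite(f"pics/{n}9.png",cv2.resize(ctrl.get_image(n)[120:350,100:400,::-1],None,fx=2.6,fy=2.6))
E
```

```text
toolx [-0.0652  0.003  -0.9979] qvel [-0.001  0.018  0.043  0.    -0.017  0.001]
t 20.15 pos [572.4   4.8 217.3] F [ 0.  -0.3 -0.5] w 68.0 j [-0.01  0.41  1.73  0.    1.07  1.23] tilt -0.9979
rem [-0.0267 -0.2059  0.0178] yaw -0.0082
```

View pics/side9.png

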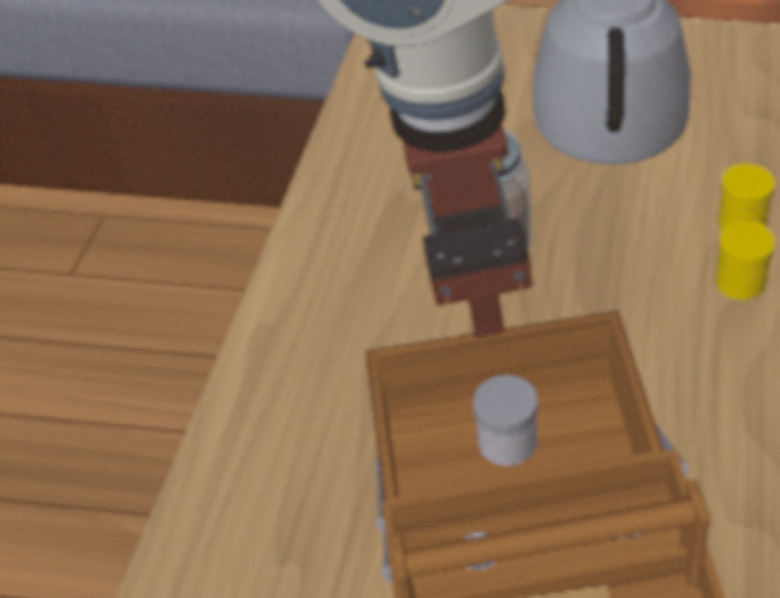

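View pics/top9.png

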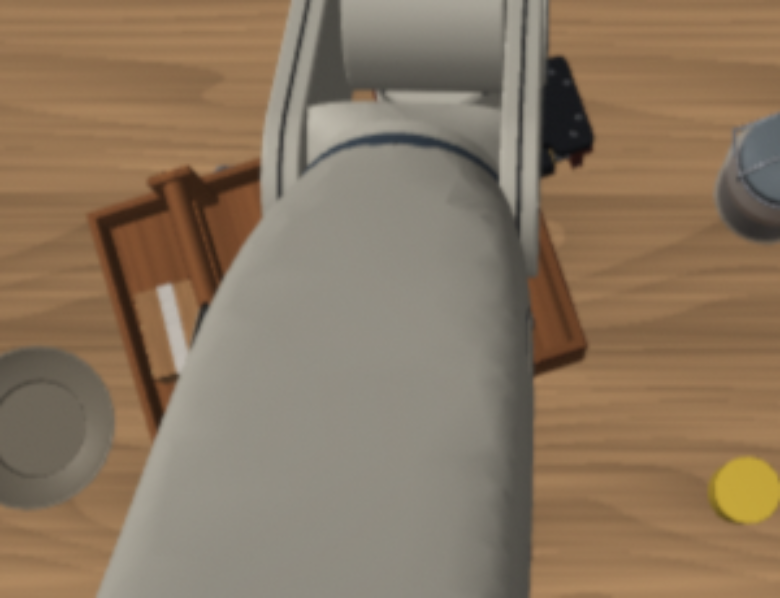

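The side view shows the tin upright on the compartment floor, with the spoon and carton in the tray. Move up and over to the handle.

{"method": "arm_command", "body": {"deltas": [[-0.02,0,0,0],[-0.012,-0.01,0.001,0],[0,-0.024,0.002,0],[0,-0.024,0.002,0],[0,-0.024,0.002,0],[0,-0.024,0.002,0],[0,-0.024,0.002,0],[0,-0.024,0.002,0],[0,-0.024,0.002,0],[0,-0.018,0.002,0]]}}

```text
t: 21.25
ee_pos: [481.2, 192.4, 243.6]
orientation: [1.956, 0.35, -2.147]
ft_force: [-0.7, 0.2, -0.5]
width: 68.0
```

```bash
python3 - <<'E'
from h import *
p0=np.array([551,20.8,180.8]); t=path(p0,np.array([1.95]))[0]; print(t)
tilt();rem(t,-1.2368)
E
```

```text
[491.34809983 192.70733658 178.15588466]
toolx [-0.0929  0.001  -0.9957] qvel [ 0.35  -0.027  0.046  0.03  -0.01   0.33 ]
t 21.25 pos [481.2 192.4 243.6] F [-0.7  0.2 -0.5] w 68.0 j [0.34 0.31 1.82 0.04 1.1  1.57] tilt -0.9957
rem [ 0.0642  0.0049 -0.0155] yaw -0.0131
```

{"method": "arm_command", "body": {"deltas": [[0,0.005,-0.009,-0.006],[0.01,0,-0.006,-0.006],[0.02,0,0,0],[0.018,0,0,0],[0.01,0,0,0],[0.004,0,0,0],[0,0,0,0]]}}

```text
t: 21.95
ee_pos: [489.4, 192.3, 172.3]
orientation: [1.94, 0.363, -2.145]
ft_force: [-0.7, 0.4, -0.3]
width: 67.8
```

```bash
python3 - <<'E'
from h import *
import cv2
p0=np.array([551,20.8,180.8]); t=path(p0,np.array([1.95]))[0]
tilt();rem(t,-1.2368)
cv2.imwrite(f"pics/s10.png",cv2.resize(ctrl.get_image("side")[180:420,180:480,::-1],None,fx=2.5,fy=2.5))
E
```

```text
toolx [-0.1    -0.0017 -0.995 ] qvel [-0.007  0.007 -0.005 -0.001 -0.    -0.004]
t 21.95 pos [489.4 192.3 172.3] F [-0.7  0.4 -0.3] w 67.8 j [0.33 0.42 1.85 0.04 0.97 1.55] tilt -0.995
rem [-0.006   0.0001 -0.0014] yaw 0.0015
```

View pics/s10.png

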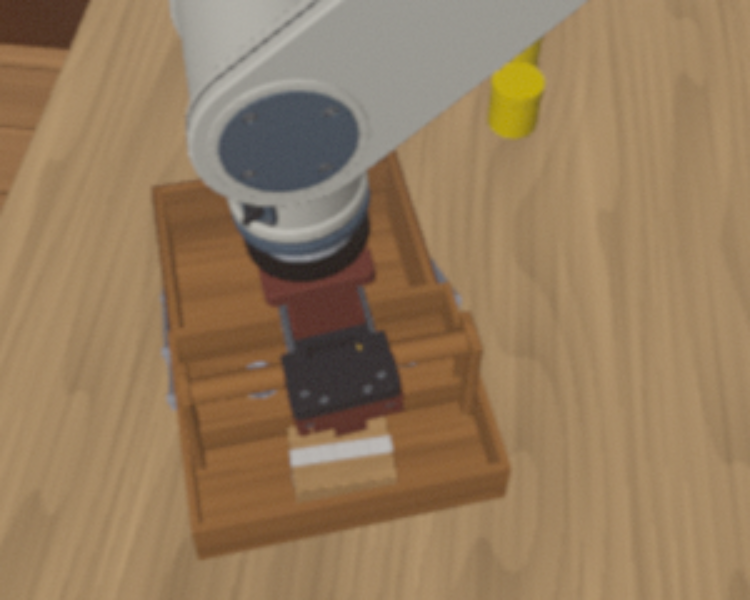

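The fingers are around the bar and clear of the carton top. Raise 6 mm and pinch.

{"method": "arm_command", "body": {"deltas": [[-0.005,0,-0.001,0],[0,0,0,0],[0,0,0,0],[0,0,0,0],[0,0,0,0],[0,0,0,0],[0,0,0,0],[0,0,0,0],[0,0,0,0]], "hand": 0.0}}

```text
t: 22.9
ee_pos: [493.2, 193.1, 180.9]
orientation: [1.947, 0.364, -2.139]
ft_force: [0.7, -0.7, 1.3]
width: 16.9
```

```bash
cat >> h.py <<'E'
def plan(p0,qs):
    """tool-frame rows from the measured pose through arc points"""
    o=ctrl.get_obs();R=Ro.from_rotvec(o["orientation"]).as_matrix()
    P=np.vstack([o["ee_pos"],path(p0,np.array(qs))]);print((np.diff(P,axis=0)@R/1000).round(4).tolist())
E
python3 - <<'E'
from h import *
p0=np.array([551,20.8,180.8]); t=path(p0,np.array([1.95]))[0]
tilt();rem(t,-1.2368);where(p0)
o=ctrl.get_obs(); p1=o["ee_pos"]-(t-p0); print("p1",p1.round(1))
plan(p1,[1.87,1.78,1.68,1.58,1.48])
E
```

```text
toolx [-9.400e-02  1.000e-04 -9.956e-01] qvel [ 0.     0.    -0.001 -0.002 -0.001  0.   ]
t 22.9 pos [493.2 193.1 180.9] F [ 0.7 -0.7  1.3] w 16.9 j [0.33 0.41 1.84 0.04 0.98 1.55] tilt -0.9956
rem [ 0.0029 -0.0001  0.0016] yaw 0.0015
q 1.928 radius 111.4 xdrift 1.8 F box xyz 0.4 -0.9 1.3 w 16.9
p1 [552.8  21.2 183.6]
[[-0.0073, 0.0049, 0.0007], [-0.0077, 0.0062, 0.0007], [-0.0079, 0.0077, 0.0007], [-0.0071, 0.0084, 0.0006], [-0.0062, 0.0091, 0.0006]]
```

The bar is gripped. New shut-reference p1=(552.8, 21.2, 183.6). Start the return swing.

{"method": "arm_command", "body": {"deltas": [[-0.0073,0.0049,0.0007,0],[-0.0077,0.0062,0.0007,0],[-0.0079,0.0077,0.0007,0]]}}

```text
t: 23.2
ee_pos: [499.3, 174.9, 203.1]
orientation: [1.946, 0.366, -2.141]
ft_force: [2.3, 2.3, -6.6]
width: 17.6
```

```bash
python3 - <<'E'
from h import *
p1=np.array([552.8,21.2,183.6])
tilt();where(p1);plan(p1,[1.58,1.48,1.38,1.28,1.18])
E
```

```text
toolx [-0.0956  0.0012 -0.9954] qvel [-0.156 -0.107 -0.058 -0.03   0.172 -0.139]
q 1.683 radius 110.0 xdrift -0.1 F box xyz 2.9 1.4 -6.6 w 17.6
[[-0.0073, 0.0086, 0.0005], [-0.0062, 0.0091, 0.0006], [-0.0053, 0.0096, 0.0005], [-0.0043, 0.0101, 0.0004], [-0.0033, 0.0105, 0.0003]]
```

{"method": "arm_command", "body": {"deltas": [[-0.0073,0.0086,0.0005,0],[-0.0062,0.0091,0.0006,0],[-0.0053,0.0096,0.0005,0],[-0.0043,0.0101,0.0004,0],[-0.0033,0.0105,0.0003,0]]}}

```text
t: 23.7
ee_pos: [516.9, 123.1, 229.4]
orientation: [1.946, 0.363, -2.14]
ft_force: [5.6, 0.8, -19.6]
width: 17.6
```

```bash
python3 - <<'E'
from h import *
p1=np.array([552.8,21.2,183.6])
tilt();rem([0,0,0],-1.2368);where(p1);plan(p1,[1.08,.98,.88,.78,.68])
E
```

```text
toolx [-9.480e-02 -8.000e-04 -9.955e-01] qvel [-0.209 -0.014 -0.042 -0.027  0.059 -0.192]
t 23.7 pos [516.9 123.1 229.4] F [  5.6   0.8 -19.6] w 17.6 j [0.2  0.35 1.8  0.02 1.09 1.42] tilt -0.9955
rem [ 0.2775 -0.047   0.5058] yaw 0.0018
q 1.125 radius 110.3 xdrift -0.5 F box xyz 5.5 -1.1 -19.6 w 17.6
[[-0.0006, 0.0049, -0.0004], [-0.0011, 0.0109, 0.0001], [-0.0, 0.011, 0.0], [0.0011, 0.0109, -0.0001], [0.0022, 0.0108, -0.0002]]
```

{"method": "arm_command", "body": {"deltas": [[0.0001,0.0085,0,0],[-0.0004,0.0105,0,0],[0.0003,0.0108,0,0],[0.0013,0.0108,0,0],[0.0024,0.0106,0,0]]}}

```text
t: 24.2
ee_pos: [534.7, 71.3, 224.5]
orientation: [1.947, 0.365, -2.142]
ft_force: [3.4, 5.3, -13.5]
width: 17.3
```

```bash
python3 - <<'E'
from h import *
p1=np.array([552.8,21.2,183.6])
tilt();where(p1);plan(p1,[.55,.48,.42,.35,.28])
E
```

```text
toolx [-0.0951  0.0021 -0.9955] qvel [-0.196  0.075 -0.017 -0.006 -0.056 -0.189]
q 0.62 radius 110.2 xdrift -0.7 F box xyz 5.0 3.8 -13.5 w 17.3
[[0.0027, 0.0072, -0.001], [0.0031, 0.0071, -0.0003], [0.003, 0.0059, -0.0003], [0.004, 0.0066, -0.0004], [0.0044, 0.0063, -0.0004]]
```

{"method": "arm_command", "body": {"deltas": [[0.0032,0.0072,-0.0006,0],[0.0034,0.0071,-0.0003,0],[0.0033,0.0059,-0.0003,0],[0.0042,0.0064,-0.0003,0],[0.0045,0.006,-0.0003,0]]}}

```text
t: 24.7
ee_pos: [546.3, 37.6, 203.6]
orientation: [1.947, 0.365, -2.142]
ft_force: [2.0, 2.2, -6.5]
width: 17.3
```

```bash
python3 - <<'E'
from h import *
p1=np.array([552.8,21.2,183.6])
tilt();where(p1);plan(p1,[.2,.15,.1,.06,.02,0])
E
```

```text
toolx [-0.0957  0.0017 -0.9954] qvel [-0.104  0.089 -0.002 -0.004 -0.089 -0.101]
q 0.243 radius 110.1 xdrift -0.7 F box xyz 2.6 1.5 -6.5 w 17.3
[[0.0031, 0.0035, -0.001], [0.0037, 0.004, -0.0003], [0.0039, 0.0038, -0.0004], [0.0033, 0.0029, -0.0003], [0.0034, 0.0028, -0.0003], [0.0017, 0.0013, -0.0002]]
```

Now slowly to the shut stop.

{"method": "arm_command", "body": {"deltas": [[0.003,0.003,-0.0005,0],[0.0032,0.003,-0.0003,0],[0.003,0.0028,-0.0003,0],[0.003,0.0026,-0.0003,0],[0.0025,0.002,-0.0003,0]]}}

```text
t: 25.2
ee_pos: [551.3, 23.3, 187.2]
orientation: [1.945, 0.363, -2.142]
ft_force: [1.1, -1.3, -3.5]
width: 17.5
```

```bash
python3 - <<'E'
from h import *
p1=np.array([552.8,21.2,183.6])
tilt();where(p1);plan(p1,[.03,.0])
E
```

```text
toolx [-9.610e-02 -1.000e-04 -9.954e-01] qvel [-0.033  0.045  0.003 -0.005 -0.048 -0.032]
q 0.04 radius 110.0 xdrift -0.7 F box xyz 0.6 -1.6 -3.5 w 17.5
[[0.0008, 0.0007, -0.0008], [0.0026, 0.002, -0.0002]]
```

{"method": "arm_command", "body": {"deltas": [[0.0015,0.001,0,0],[0.0015,0.001,0,0],[0.0015,0.0005,0,0]]}}

```text
t: 25.5
ee_pos: [552.2, 20.8, 183.4]
orientation: [1.946, 0.363, -2.142]
ft_force: [-4.2, 2.9, 16.7]
width: 17.4
```

```bash
python3 - <<'E'
from h import *
p1=np.array([552.8,21.2,183.6])
where(p1);plan(p1,[.0])
E
```

```text
q -0.003 radius 109.9 xdrift -0.7 F box xyz -3.0 4.1 16.7 w 17.4
[[-0.0004, -0.0001, -0.0006]]
```

{"method": "arm_command", "body": {"deltas": [[0.0008,0.0003,0,0],[0,0,0,0]]}}

```text
t: 25.7
ee_pos: [552.1, 20.9, 183.8]
orientation: [1.946, 0.364, -2.142]
ft_force: [1.1, -1.8, -5.6]
width: 17.2
```

{"method": "arm_command", "body": {"deltas": [[-0.0005,0,0,0],[0,0,0,0],[0,0,0,0],[0,0,0,0],[0,0,0,0]], "hand": 0.05}}

```text
t: 26.2
ee_pos: [552.2, 21.5, 185.0]
orientation: [1.947, 0.365, -2.141]
ft_force: [0.0, 0.4, -0.0]
width: 49.5
```

{"method": "arm_command", "body": {"deltas": [[-0.01,0,0,0],[-0.02,0,0,0],[-0.03,0,0,0],[-0.03,0,0,0],[-0.03,0,0,0],[0,0.03,0,0],[0,0.04,0,0],[0,0.04,0,0],[0,0.04,0,0],[0,0.04,0,0]]}}

```text
t: 27.2
ee_pos: [629.1, -159.1, 311.9]
orientation: [1.948, 0.371, -2.13]
ft_force: [1.2, 0.8, -0.6]
width: 49.9
```

{"method": "arm_command", "body": {"deltas": [[-0.01,0.02,0.03,0],[0,0.02,0.03,0],[0,0.02,0.03,0],[0,0.02,0.02,0],[0,0,0,0]]}}

```text
t: 27.7
ee_pos: [552.3, -280.9, 331.6]
orientation: [1.951, 0.364, -2.131]
ft_force: [-0.0, 0.1, -0.5]
width: 49.7
```

```bash
python3 - <<'E'
from h import *
import cv2
rem([0,0,0],0)
for n in("side","top"): cv2.imwrite(f"pics/{n}11.png",ctrl.get_image(n)[:,:,::-1])
E
```

```text
t 27.7 pos [ 552.3 -280.9  331.6] F [-0.   0.1 -0.5] w 49.7 j [-0.47  0.37  1.51 -0.04  1.34  0.77] tilt -0.9962
rem [ 0.3783 -0.4388  0.3976] yaw -1.2322
```

View pics/side11.png

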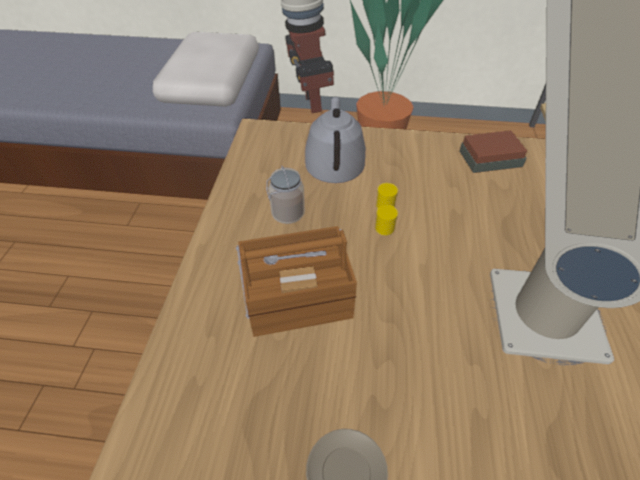

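View pics/top11.png

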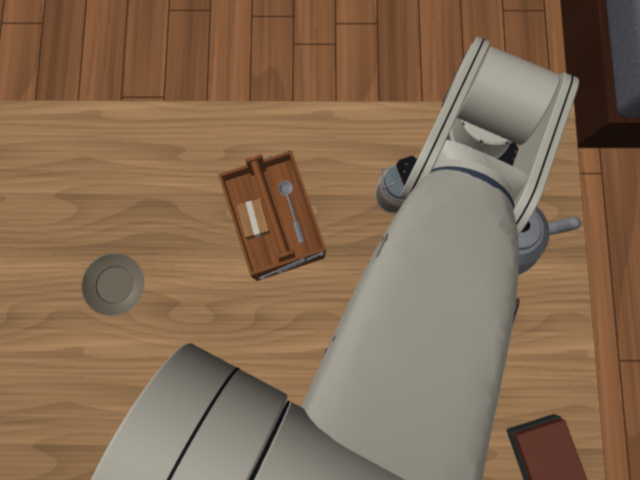

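The tray looks shut, just as at the start, with the spoon and carton in place and everything else unmoved. I'll compare numerically with the first pictures, then hand in.

```bash
python3 - <<'E'
import cv2,numpy as np
from h import ctrl
for n,(y0,y1,x0,x1) in {"top":(140,290,210,340),"side":(220,340,230,365)}.items():
    a=cv2.imread(f"pics/{n}0.png",0)[y0:y1,x0:x1].astype(np.float32);b=cv2.imread(f"pics/{n}11.png",0)[y0:y1,x0:x1].astype(np.float32)
    print(n,cv2.phaseCorrelate(a,b),cv2.absdiff(a,b).mean(),cv2.absdiff(cv2.blur(a,(3,3)),cv2.blur(b,(3,3))).max())
print(ctrl.get_obs()["qvel"].round(3))
ctrl.close_job()
E
```

```text
top ((0.5234612574029143, 0.028698285646143518), 0.9676655386465567) 4.911487 10.1111145
side ((0.46188327798428475, 0.020296310010252228), 0.8523680039394049) 1.6369753 33.111107
[ 0.032  0.008  0.002  0.005 -0.004  0.005]
the job is handed in; nothing more can be done
```

The grey metal tin is in the box: I opened the tray, stood the tin on the compartment floor, and lowered the tray shut, then handed the job in at about 28 s.

- **Opening:** I pinched the handle and swung the tray along its arc to the open stop. After I let go it rested open by itself.
- **Placing:** I stood the tin near the middle of the compartment. The picture taken before closing showed it upright on the floor.
- **Closing:** I gripped the handle the whole way back. The joint angle worked out from the arm position was q ≈ 0, with firm stop contact (about 17 N).
- **Final pictures:** The tray was shut with the carton and spoon inside. The saucer and yellow tins were where they started. The jar and kettle were also in place in the side view; the arm partly hid them from above. The robot was touching nothing.

Three checks were less clean:

- **Tin position:** The two cameras disagreed by about 6 mm on where the tin first stood. I used a value between them, and the grasp held.
- **Tool tilt:** The tool gradually leaned up to about 6° during the moves. When the tin touched the floor, the wrist force rose to about 32 N for a moment before I eased off.
- **Before/after comparison:** Comparing first and last pictures of the box gave a 0.5-pixel sideways shift in both views. Pictures and final contact suggest it is not a real gap, but I did not check further. A 33-level brightness difference in one spot of the side view is also unexplained; the tin gone from behind the box may be the cause.

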